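# Seat a notched pigment pot in a keyed mixer holder and clamp it

### The arm

A 6-joint arm with a two-finger parallel gripper is mounted at the origin on the work surface. World frame = base frame: x ahead of the robot, y to its left, z up, the work surface at z = 0. Lengths are in m, angles in degrees, forces in N, time in s.
With the tool pointing down it reaches from about 0.35 to 0.875 m from the base axis. Payload 15.5 kg.
Tool frame: the origin (TCP) lies at the very end of the fingers, on their centre line; the grasp point (between the pads) lies 19 mm behind it; z points along the fingers, y is the line along which they close (so a half turn about z gives the same grasp; the last joint's range is limited). The gripper opens to 85 mm and grips with 20 to 120 N. Pads are 22 mm wide; open, the fingers measure 114 mm over their backs; the gripper's body (76 mm by 85 mm) begins 54 mm behind the grasp point. The pads swing forward as they close: fully open they stand 13 mm farther back than shut.
Start: joints at [-72.164, 28.281, 77.091, -0, 74.628, -5.472], TCP at [0.247, -0.574, 0.231] pointing down, gripper open.
Joint ranges: [-166.48, 166.48], [-47.26, 123.95], [12.59, 153.08], [-70.14, 250.14], [6.76, 159.57], [-176.63, 176.63]. Speed limits (degrees/s): [108.29, 108.29, 147.25, 172.46, 172.46, 172.46].

### API

Orientations are given as a 3x3 rotation matrix whose columns are the frame's x, y, z axes.
In Python, from bench import r, move_gripper, solver, eyes, workorder gives the robot as it stands. Calls block until the motion is done:
- r.reach(position, orientation): joint-space move of the TCP to a pose.
- r.movel(position, frame=None, max_speed=0.15, stop_force=None): straight line of the TCP; frame=None keeps the orientation; max_speed is the mean speed in m/s. With stop_force (N) it stops when the force on the tool has changed by that much, and returns True; else False.
- r.goto_joints(angles): joint-space move.
- move_gripper(opening, grasp_force=None): opening from 0.0 (shut) to 1.0 (fully open); grasp_force is the grip in N (None keeps the last); returns when the fingers have stopped.
- r.sleep(seconds).
- solver.solve_ik(position, orientation): joint angles nearest the present ones, or None.
- r.sense(): the state.
- eyes.camera(name): name is "side" or "top"; returns the picture (400x640x3 uint8, red, green, blue); there is no depth.
- eyes.camera_info(name): a dict with "mtx" (3x3 intrinsics, pixels), "camera_from_world" (4x4, takes a point from world to camera coordinates). Camera axes: x right, y up, looking along -z (the intrinsics and any distortion apply to the point x, -y, -z); pixel columns grow to the right and rows downward; lengths in m; the calibration is good to about 2 mm. A picture is of the moment at which its call begins. camera_info takes no time and is no camera call.
A pose or a line that the arm cannot do raises r.MotionError and nothing moves.
- workorder.hand_in(): hands the job in; it is judged then, once.
The state is a dict: "t": time; "joint_pos": joint angles; "joint_velocities": joint speeds; "joint_efforts": joint torques, N m; "position": TCP position; "tool_rot": TCP orientation; "contact_force": force on the tool from outside, world axes, zero at the start; "torque": the same for the moment, N m; "gripper_width": opening from 0.0 (shut) to 1.0 (fully open); "grasp_force": force on a finger pad.
Only numpy, scipy, OpenCV 4.12 (cv2) and the standard library are available. Lean on these libraries where they do the work, as an engineer would, in place of code of your own. Each camera call takes 0.05 s, during which the arm holds its last target. There are 200 camera calls.

### The job

Load the blue pigment pot into the round keyed holder of the white bench mixer, so that the notches in its foot drop over the holder's keys and it sits upright, fully home on the holder's floor; the holder's angle is not known, so feel for the fit by turning the pot lightly on the keys, and never force it. With the pot home and let go, push the mixer's red lever all the way over, away from the robot, to clamp it. Leave the other things on the table where they are.

Things in the scene. Friction and masses are not known exactly. Their poses are not given: they have to be found in the camera images.
- pot: Blue round pot, white lid, 145 to 250 g, 86 mm high, upright on the table; origin: centre of its underside. Body 57 mm wide (52 at 13 mm height), lid 58 wide, top at height 60. The foot (lowest 14 mm, to 56 wide) has three radial notches 12 mm wide, open below and outside, at 0, 100 and 220 degrees counter-clockwise (from above) from the pot's +x. Red marks on knob, lid and side: +x.
- knob (a point): Centre of the top of the plain round white knob on the pot's lid, by which to grip it: 28 mm in diameter, 26 mm high (heights 60 to 86 mm of the pot). Axes as the pot's.
- mixer: White bench mixer base, 240 (x) x 300 (y) mm, top at height 55 mm, fixed to the table; origin: centre of its underside; its front (-x) faces the robot. On its top at (0, -50) mm stands the round grey holder, at (0, +90) mm the red clamp lever on a 70 x 50 x 25 mm block.
- seat (a point): Centre of the holder's inner floor, height 60 mm, axes as the mixer's (it does not show the holder's angle). The pot's origin comes here when fully home. Off the right angle the pot rests on the keys, 10 mm too high; within about 0.05 rad of it, it drops to the floor if pressed lightly (5 to 10 N). Over 60 N of contact force between pot and mixer counts as forcing.
- rim (a point): Centre of the holder's mouth, 35 mm above its floor. The holder is an open cup, 60 mm inside, 72 outside. On its floor stand three brass keys, radial blocks 8 mm wide, 10 high, 14 to 30 mm from the axis, spaced like the notches: 0, 100, 220 degrees counter-clockwise. The holder is braked, at an unmeasured angle: its first key is 0.2 to 1.8 rad counter-clockwise of the mixer's +x.
- clamp (a joint): Red toggle lever on a small block on the mixer's top at (0, +90) mm in the mixer's frame: 0 when it leans towards the robot (-x of the mixer), 1.0 rad fully over to the mixer's +x; it starts between 0 and 0.12 and stays where it is left.
- clamp_tip (a point): Centre of the lever's red ball, 26 mm in diameter, 70 mm from the lever's pivot on a 10 mm thick rod. The pivot is along the mixer's y, 77 mm above the table, at (0, +90) mm of the mixer. It swings from 0.5 rad off upright on the mixer's -x side to 0.5 rad on its +x side; about 1 N moves it.
- dish_white: Bystander: white ceramic paint dish, 84 mm wide, 24 high; origin at the centre of its underside.
- dish_blue: Bystander: blue ceramic paint dish, 84 mm wide, 24 high; origin at the centre of its underside.
- dish_orange: Bystander: orange paint dish, 80 mm wide, 22 high; origin at the centre of its underside.
- mug: Bystander: white mug, 84 mm wide, 85 high, handle on its +y side; origin at the centre of its underside.
- jar: Bystander: amber glass jar with white cap, 50 mm wide, 65 high; origin at the centre of its underside.
- brush: Bystander: paint brush lying flat, 200 mm long along its x; origin at the centre of its underside.
- inkstick: Bystander: black ink stick, 75 x 22 x 12 mm, long along its x; origin at the centre of its underside.
Things that resemble listed ones, but are neither listed nor needed, are in the scene too. What is shaped like the pot but green or yellow is not meant.

How it is judged (in metres and radians):
On the way, in this order (a step that is already met when the one before it is completed fails the run):
1. the pot is fully home in the holder, upright, notches over the keys (horizontal distance between pot and seat below 0.005 m and z of pot in the frame of seat between -0.005 and 0.003 m and angle between pot's own z axis and vertical below 0.06 rad), for 0.2 s.
2. then the lever is pushed over (value of joint clamp above 0.85 rad), for 0.2 s.
At the end, for the whole second after the job is handed in: The pot stands at rest in the holder, its underside within 3 mm of the holder's floor, within 5 mm of the axis, upright within 0.06 rad, and released; the clamp lever is past 0.85 rad of its 1.0 (all of step 1 and value of joint clamp above 0.85 rad and linear speed of pot below 0.02 m/s and velocity of joint clamp below 0.1 rad/s and contact force between the fingers and pot below 0.5 N); the robot touches nothing.
It fails at once if the pot is forced: more than 60 N between pot and mixer (contact force between pot and mixer above 60 N).
It fails at once if another thing on the table is moved more than 30 mm (distance of any of dish_white, dish_blue, dish_orange, mug, jar, brush, inkstick from where it was at the start of the episode above 0.03 m).
It also fails if it takes over 61 s, if anything falls off the work surface, if the arm or the gripper's body presses on something with over 40 N, if the wrist force passes 120 N, or if a joint passes its speed limit or range.

## Working session

There is one attempt and no reset: what is moved stays moved. The work goes in short steps, each a Python script; the robot and the scene stay as the last script left them, time stands still between calls to the robot, and variables do not carry over. Pictures are saved under pics/ and viewed, at most 10 in all, crops included, and the job is handed in when it is done.

```bash
mkdir -p pics; python3 - <<'E'
from bench import r, eyes
import cv2
for n in("side","top"):
    cv2.imwrite(f"pics/{n}0.png",eyes.camera(n)[:,:,::-1])
    i=eyes.camera_info(n); print(n,i)
s=r.sense();print(s)
E
```

```text
side {'mtx': array([[407.92045154,   0.        , 317.1222973 ],
       [  0.        , 407.92045154, 205.37818247],
       [  0.        ,   0.        ,   1.        ]]), 'camera_from_world': array([[-0.94678881, -0.32162835, -0.0120894 ,  0.54766348],
       [ 0.19736659, -0.60984581,  0.76755099, -0.19864738],
       [-0.25423883,  0.72432264,  0.64087388, -1.35212288],
       [ 0.        ,  0.        ,  0.        ,  1.        ]])}
top {'mtx': array([[479.75518339,   0.        , 321.85087363],
       [  0.        , 479.75518339, 194.49357682],
       [  0.        ,   0.        ,   1.        ]]), 'camera_from_world': array([[-0.02422017, -0.99954957, -0.01772091,  0.02380925],
       [ 0.98284743, -0.02704967,  0.18242598, -0.5713251 ],
       [-0.18282315, -0.01299856,  0.98305988, -1.4499745 ],
       [ 0.        ,  0.        ,  0.        ,  1.        ]])}
{'t': 0.1, 'joint_pos': array([-7.21640897e+01,  2.83102564e+01,  7.71224217e+01, -1.05456305e-03,
        7.46280932e+01, -5.47084701e+00]), 'joint_velocities': array([ 0.00684377, -0.18753353, -0.08005735,  0.13222073, -0.03728325,
        0.10682806]), 'joint_efforts': array([ 1.90576713e-03, -8.83589244e+01, -3.84562433e+01,  1.16827769e-04,
        5.17278895e-03,  4.06683327e-06]), 'position': array([ 0.24719454, -0.57370005,  0.23077832]), 'tool_rot': array([[ 9.18397806e-01,  3.95658128e-01, -3.41765521e-04],
       [ 3.95658266e-01, -9.18397260e-01,  1.00424534e-03],
       [ 8.34613110e-05, -1.05751907e-03, -9.99999437e-01]]), 'contact_force': array([-0.85960362, -0.02824063,  0.40559063]), 'torque': array([-0.01082434, -0.01032989,  0.01796573]), 'grasp_force': 0.0, 'gripper_width': 0.9999563121059547}
```

View pics/top0.png

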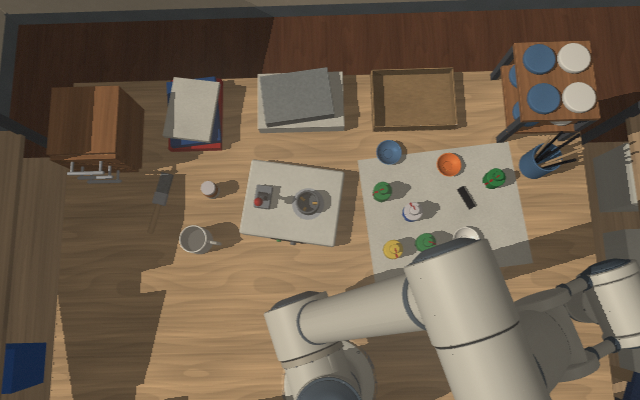

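View pics/side0.png

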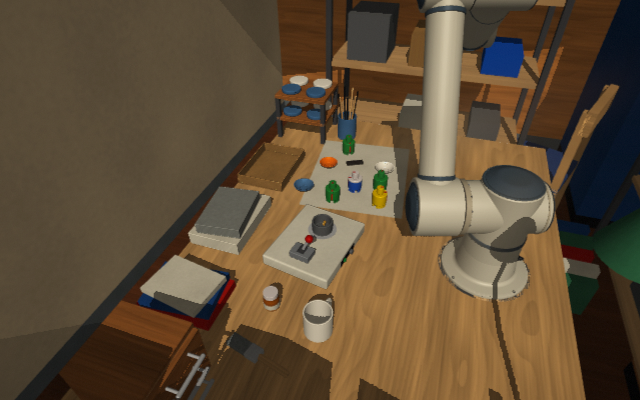

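Top: blue pot with white lid at (412,211), greens at (382,190), (425,242), (494,178), yellow at (392,249), a blue dish at (390,152); holder (307,203), lever ball (259,202). Only (412,211) is a blue body with a white lid, and in the side view it is at (355,183). I'll confirm it with an enlarged crop.

```bash
python3 - <<'E'
import cv2,numpy as np
t=cv2.imread('pics/top0.png');s=cv2.imread('pics/side0.png')
c=lambda im,u,v,h,w=None:cv2.resize(im[v-h:v+h,u-h*4//3:u+h*4//3],(400,300),interpolation=cv2.INTER_CUBIC)
a=np.vstack([np.hstack([c(t,412,211,21),c(t,307,203,21)]),np.hstack([c(s,355,183,21),c(s,318,230,30)])])
cv2.imwrite('pics/crop1.png',a)
E
```

```text
(no output)
```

View pics/crop1.png

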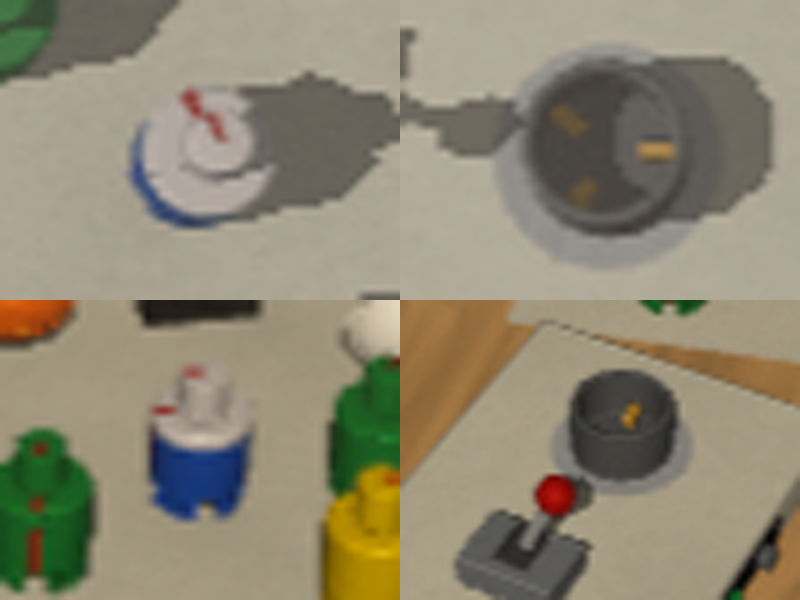

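Crop: top left/bottom left show the wanted pot (blue body, white lid, red marks towards up-left, top ≈(412,210)). The holder has three brass keys visible at about (302.5,198.8), (314.7,203.0) and (304.6,209.0), and the rim centre is at about (308,202).

```bash
cat > h.py <<'E'
import numpy as np,cv2
from bench import r, move_gripper, solver, eyes, workorder
INFO={n:eyes.camera_info(n) for n in("side","top")}
def ray(n,p):
    I=INFO[n];T=I["camera_from_world"];R=T[:3,:3];q=np.linalg.inv(I["mtx"])@[p[0],p[1],1]
    return -R.T@T[:3,3], R.T@(q*[1,-1,-1])
def plane(n,p,z):
    o,d=ray(n,p);return o+d*(z-o[2])/d[2]
def tri(a,b):
    (o1,d1),(o2,d2)=ray("top",a),ray("side",b)
    st=np.linalg.lstsq(np.c_[d1,-d2],o2-o1,rcond=None)[0]
    A,B=o1+st[0]*d1,o2+st[1]*d2;return (A+B)/2,np.linalg.norm(A-B)
def proj(n,P):
    I=INFO[n];c=I["camera_from_world"]@[*P,1];q=I["mtx"]@(c[:3]*[1,-1,-1]);return q[:2]/q[2]
def rot(a):  # tool down, closing line y at angle a (rad)
    y=np.array([np.cos(a),np.sin(a),0]);z=np.array([0,0,-1.]);return np.c_[np.cross(y,z),y,z]
E
python3 - <<'E'
from h import *
np.set_printoptions(precision=4,suppress=True)
t=cv2.imread('pics/top0.png');s=cv2.imread('pics/side0.png')
def masks(im,box,kind):
    x0,y0,x1,y1=box;c=cv2.cvtColor(im[y0:y1,x0:x1],cv2.COLOR_BGR2HSV).astype(int);H,S,V=c[...,0],c[...,1],c[...,2]
    m={'red':((H<8)|(H>172))&(S>90),'blue':(H>105)&(H<130)&(S>120),'brass':(H>8)&(H<28)&(S>90)}[kind]
    n,l,st,ce=cv2.connectedComponentsWithStats(m.astype(np.uint8))
    return [(ce[i]+[x0,y0],st[i,:4]+[x0,y0,0,0],st[i,4]) for i in range(1,n) if st[i,4]>2]
print('pot red top');
for c,b,a in masks(t,(395,195,430,230),'red'): print(c,b,a,plane('top',c,.06),plane('top',c,.086))
print('pot blue side',masks(s,(335,160,375,210),'blue'))
print('pot red side',masks(s,(335,160,375,210),'red'))
print('blue top',masks(t,(395,195,430,230),'blue'))
print('brass')
for c,b,a in masks(t,(285,182,330,222),'brass'): print(c,a,plane('top',c,.069))
print('ball',masks(t,(245,190,275,215),'red'),masks(s,(295,225,325,255),'red'))
print('knob tri',tri((384+220/7.14-.5,190+140/7.14-.5),(327+197/7.14-.5,162+374/7.14-300/7.14-.5)))
print('rim tri',tri((307.6,201.9),(322.3,219.1)), plane('top',(307.6,201.9),.095),plane('side',(322.3,219.1),.095))
# mixer top
x0,y0=225,150;g=cv2.cvtColor(t,cv2.COLOR_BGR2HSV)[y0:260,x0:355]
m=((g[...,1]<60)&(g[...,2]>120)).astype(np.uint8)
m=cv2.morphologyEx(m,cv2.MORPH_CLOSE,np.ones((3,3)))
cs=max(cv2.findContours(m,0,2)[0],key=cv2.contourArea)
ap=cv2.approxPolyDP(cv2.convexHull(cs),5,True)[:,0]+[x0,y0]
P=np.array([plane('top',p,.055) for p in ap]);print(ap,P,P.mean(0))
for i in range(len(P)):
    d=P[i-1]-P[i];print(np.linalg.norm(d),np.degrees(np.arctan2(d[1],d[0])))
E
```

```text
pot red top
[410.6 203.8] [410 203   2   3] 5 [ 0.5336 -0.265   0.06  ] [ 0.5294 -0.2605  0.086 ]
[413.6667 207.    ] [413 206   2   3] 3 [ 0.5233 -0.2739  0.06  ] [ 0.5193 -0.2692  0.086 ]
pot blue side [(array([354.0396, 186.4158]), array([348, 182,  13,  10]), np.int32(101))]
pot red side [(array([353.5, 171.5]), array([353, 171,   2,   2]), np.int32(4)), (array([349.5, 177. ]), array([348, 177,   4,   1]), np.int32(4))]
blue top [(array([404. , 215.5]), array([403, 213,   4,   6]), np.int32(6))]
brass
[301.9091 198.1818] 11 [0.5588 0.0708 0.069 ]
[314.2727 202.7273] 11 [0.5435 0.0328 0.069 ]
[304.1111 208.3333] 9 [0.5268 0.0646 0.069 ]
ball [(array([257.6111, 201.3889]), array([254, 198,   8,   8]), np.int32(54))] [(array([308.7797, 238.661 ]), array([305, 235,   9,   9]), np.int32(59))]
knob tri (array([ 0.5134, -0.2709,  0.0853]), np.float64(0.001013481157206749))
rim tri (array([0.5411, 0.052 , 0.1002]), np.float64(0.00043505612137462505)) [0.5422 0.0523 0.095 ] [0.5427 0.0465 0.095 ]
[[252 160]
 [343 173]
 [333 245]
 [239 231]] [[ 0.6889  0.2283  0.055 ]
 [ 0.6384 -0.0593  0.055 ]
 [ 0.4129 -0.0214  0.055 ]
 [ 0.4636  0.268   0.055 ]] [0.5509 0.1039 0.055 ]
0.22883785712539262 169.99202103534282
0.29197010879228996 80.03085014604116
0.22861553892013364 -9.551889509579446
0.29379017319536727 -99.92462067967087
```

```bash
python3 - <<'E'
from h import *
np.set_printoptions(precision=4,suppress=True)
K=np.array([[.5588,.0708],[.5268,.0646],[.5435,.0328]]);from scipy.optimize import least_squares
A=np.radians([0,100,220]);f=lambda p:(p[:2]+.022*np.c_[np.cos(A+p[2]),np.sin(A+p[2])]-K).ravel()
q=least_squares(f,[.542,.053,.8],x_scale=[.01,.01,1]);print('holder',q.x[:2],np.degrees(q.x[2]),q.fun)
k=np.array([.5134,-.2709]);a=np.radians(16)
move_gripper(.7,25)
r.reach([*k,.16],rot(a));r.movel([*k,.067],max_speed=.1)
move_gripper(.1,20);s=r.sense();print(s['t'],s['gripper_width'],s['grasp_force'],s['position'])
move_gripper(.6);r.movel([*k,.095],max_speed=.1);r.reach([*k,.095],rot(a+np.pi/2))
r.movel([*k,.064],max_speed=.1);move_gripper(.1,50)
s=r.sense();print(s['t'],s['gripper_width'],s['grasp_force'],s['position'],s['joint_pos'],s['contact_force'])
r.movel([*k,.11],max_speed=.08);s=r.sense();print(s['gripper_width'],s['contact_force'])
for n in("side","top"):cv2.imwrite(f"pics/{n}1.png",eyes.camera(n)[:,:,::-1])
t=cv2.imread('pics/top1.png');s=cv2.imread('pics/side1.png')
c=lambda im,u,v:cv2.resize(im[v-50:v+50,u-66:u+66],(396,300),interpolation=cv2.INTER_CUBIC)
cv2.imwrite('pics/crop2.png',np.hstack([c(t,412,211),c(s,355,183)]))
E
```

```text
holder [0.5446 0.0541] 48.71412476681631 [ 0.0003 -0.0002 -0.001   0.0009  0.0006 -0.0007]
3.4667 0.3163486308636433 21.878743171691895 [ 0.5135 -0.271   0.0674]
6.5083 0.30949556719188454 49.01889681816101 [ 0.5138 -0.2712  0.0646] [ -33.7121   36.6276   92.9071   -0.0011   50.3947 -139.7126] [ 0.8761 -1.0858  5.8223]
0.30764254118110207 [ 0.2781  0.625  -1.981 ]
```

View pics/crop2.png

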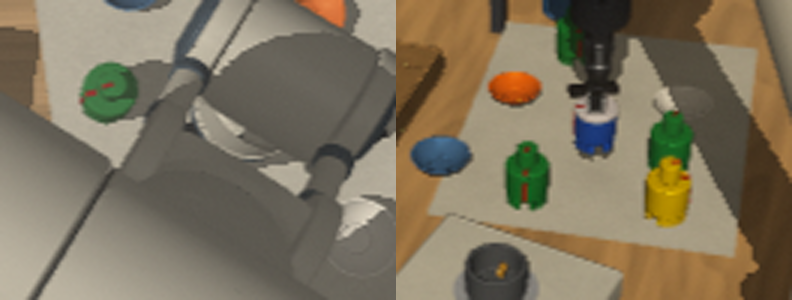

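The pot is held by its knob (side crop ≈(597,125)), upright, and neighbours are untouched. Next I carry it over the holder.

```bash
python3 - <<'E'
from h import *
np.set_printoptions(precision=4,suppress=True)
a=np.radians(16+90+32.7);c=np.array([.5434,.0540])
r.movel([.5134,-.2709,.20],max_speed=.15)
r.reach([*c,.20],rot(a));r.movel([*c,.166],max_speed=.1);r.sleep(.2)
print(r.sense()['t'],r.sense()['position'],r.sense()['joint_pos'])
for n in("side","top"):cv2.imwrite(f"pics/{n}2.png",eyes.camera(n)[:,:,::-1])
s0=r.sense()['contact_force'];h=r.movel([*c,.145],max_speed=.02,stop_force=5)
s=r.sense();print(h,s['position'],s['contact_force']-s0,s['torque'])
s=cv2.imread('pics/side2.png');t=cv2.imread('pics/top2.png')
k=lambda im,u,v:cv2.resize(im[v-30:v+30,u-40:u+40],(400,300),interpolation=cv2.INTER_CUBIC)
cv2.imwrite('pics/crop3.png',np.hstack([k(s,322,205),k(t,307,203)]))
E
```

```text
10.0167 [0.5438 0.0539 0.1666] [  -0.6006   26.2712   92.8007   -0.0011   60.8657 -139.2883]
False [0.5435 0.054  0.1451] [ 1.1886 -1.1985  0.6056] [-0.0621 -0.0247  0.0027]
```

View pics/crop3.png

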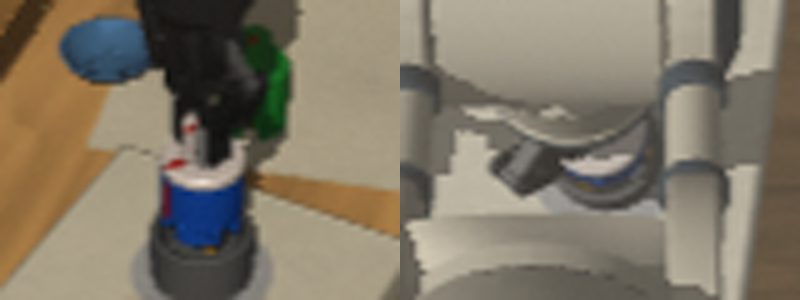

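The pot's foot has entered the cup at the first try with small side force (side crop: pot centred over the cup). Next I descend to the keys and feel.

```bash
python3 - <<'E'
from h import *
np.set_printoptions(precision=4,suppress=True)
c=np.array([.5434,.0540]);a0=np.radians(16+90+32.7)
h=r.movel([*c,.1235],max_speed=.02,stop_force=7);s=r.sense()
print(h,s['position'],s['contact_force'],s['torque'],s['t'])
z=s['position'][2]
if z>.130: # resting on the keys: turn lightly, growing sweep
    for d in (2,4,6,8,10,12,-2,-4,-6,-8,-10,-12):
        r.movel([*c,z+.0004],rot(a0+np.radians(d)),max_speed=.05) if 0 else r.reach([*c,z+.0006],rot(a0+np.radians(d)))
        h=r.movel([*c,z-.004],max_speed=.02,stop_force=6);s=r.sense()
        print(d,h,s['position'],s['contact_force'],s['t'])
        if s['position'][2]<z-.0025: break
        if s['t']>35: break
E
```

```text
True [0.5438 0.0539 0.1246] [-0.0481 -1.0123  5.946 ] [-0.0386  0.0334  0.0111] 12.275
```

TCP stopped at 0.1246, exactly 60 mm above the table grasp height, so the pot is on the floor (on the keys it would be 0.1346). Release, retreat and look.

```bash
python3 - <<'E'
from h import *
np.set_printoptions(precision=4,suppress=True)
c=np.array([.5434,.0540])
move_gripper(.6);r.movel([*c,.21],max_speed=.12)
xh=np.array([.9857,-.1685]);piv=c+.14*np.array([.1685,.9857])
b=tri((257.6,201.4),(308.8,238.7));print('ball',b,'pred',piv-.0336*xh)
move_gripper(0.,20);p=piv-.085*xh
r.reach([*p,.21],rot(np.arctan2(xh[0],-xh[1])));s=r.sense();print(s['t'],s['joint_pos'],s['position'])
for n in("side","top"):cv2.imwrite(f"pics/{n}3.png",eyes.camera(n)[:,:,::-1])
s=cv2.imread('pics/side3.png');t=cv2.imread('pics/top3.png')
k=lambda im,u,v:cv2.resize(im[v-36:v+36,u-48:u+48],(400,300),interpolation=cv2.INTER_CUBIC)
cv2.imwrite('pics/crop4.png',np.hstack([k(s,318,220),k(t,290,203)]))
E
```

```text
ball (array([0.5381, 0.1968, 0.1438]), np.float64(0.0025873638763632546)) pred [0.5339 0.1977]
15.2917 [ 16.5822  21.6769  92.6644  -0.0072  65.6498 -63.7727] [0.4834 0.2061 0.21  ]
```

View pics/crop4.png

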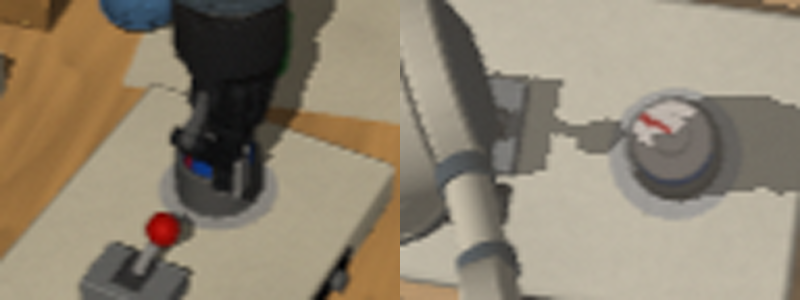

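Top crop: pot sits centred in the holder at crop (673,145) with its red mark up-left. The lever still leans toward the robot, and the gripper is in front of it. Now push the lever.

```bash
python3 - <<'E'
from h import *
np.set_printoptions(precision=4,suppress=True)
c=np.array([.5434,.0540]);xh=np.array([.9857,-.1685]);piv=c+.14*np.array([.1685,.9857])
P=lambda d,z=.126:[*(piv+d*xh),z]
print(r.movel(P(-.085),max_speed=.1,stop_force=8))
h=r.movel(P(.027),max_speed=.04,stop_force=8);s=r.sense()
print(h,(s['position'][:2]-piv)@xh,s['contact_force'],s['t'])
r.movel(P(-.06),max_speed=.1);r.movel(P(-.085,.22),max_speed=.12)
r.reach([.40,.33,.30],rot(np.arctan2(xh[0],-xh[1])));print(r.sense()['t'])
for n in("side","top"):cv2.imwrite(f"pics/{n}4.png",eyes.camera(n)[:,:,::-1])
s=cv2.imread('pics/side4.png');t=cv2.imread('pics/top4.png')
k=lambda im,u,v:cv2.resize(im[v-36:v+36,u-48:u+48],(400,300),interpolation=cv2.INTER_CUBIC)
cv2.imwrite('pics/crop5.png',np.hstack([k(s,310,225),k(t,290,203)]))
E
```

```text
False
True 0.010167601834880184 [-1.7274  1.037   1.4432] 18.4833
21.0083
```

View pics/crop5.png

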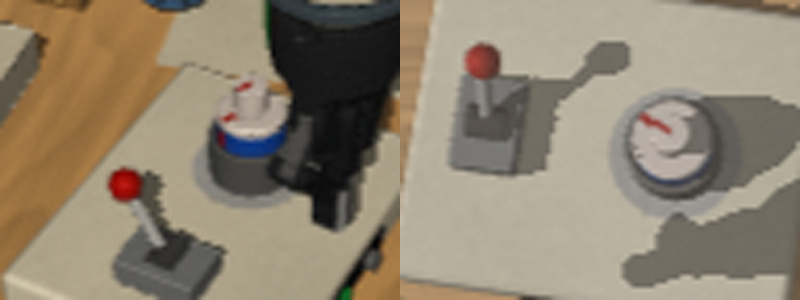

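Side crop: lever leans away with its ball at (123,185); top crop: ball at (482,60). The pot sits low and upright in the cup (≈(250,110) side). A quick numeric check of ball position and knob height before handing in.

```bash
python3 - <<'E'
from h import *
def red(f,b):
    x0,y0,x1,y1=b;g=cv2.cvtColor(cv2.imread(f)[y0:y1,x0:x1],cv2.COLOR_BGR2HSV).astype(int)
    m=((g[...,0]<8)|(g[...,0]>172))&(g[...,1]>90);return np.argwhere(m).mean(0)[::-1]+[x0,y0]
b1,e=tri(red('pics/top4.png',(252,172,272,192)),red('pics/side4.png',(282,222,302,245)))
b0,_=tri((257.6,201.4),(308.8,238.7));xh=np.array([.9857,-.1685])
print(b1,e,'travel',(b1-b0)[:2]@xh)
print('knob',tri((305.0,197.4),(321.7,207.2)),'knob px side: home',proj('side',[.5436,.054,.146]),'on keys',proj('side',[.5436,.054,.156]))
E
```

```text
[0.59899631 0.18612371 0.14053516] 0.0018237881102600919 travel 0.06183791704524835
knob (array([0.54321849, 0.05656447, 0.15680487]), np.float64(0.003854219099583229)) knob px side: home [321.28552131 209.05226489] on keys [321.26877067 206.75255699]
```

Lever travel of 62 mm means it is fully over. The picture-based knob height is ambiguous at this resolution, so I'll settle it with a light touch on the knob top (home 0.146, on the keys 0.156).

```bash
python3 - <<'E'
from h import *
np.set_printoptions(precision=4,suppress=True)
c=[.5434,.0540];R=rot(np.radians(99.7))
r.reach([.45,.05,.26],R);r.reach([*c,.19],R);r.movel([*c,.165],max_speed=.1)
h=r.movel([*c,.1425],max_speed=.015,stop_force=4);s=r.sense();print(h,s['position'],s['contact_force'],s['t'])
r.movel([*c,.26],max_speed=.12);print(r.sense()['t'])
E
```

```text
True [0.5434 0.054  0.146 ] [-0.3577 -1.0512  9.1465] 24.3083
25.4083
```

The knob top is at 0.146, so the pot is fully home. The lever is over and the robot is clear.

```bash
python3 -c "
from bench import r,workorder
r.sleep(.5);print(workorder.hand_in())"
```

```text
the job is handed in; nothing more can be done
None
```

The blue pot is fully home in the keyed holder (a light touch found the knob top at 0.146 m, the seated height), released, and the red lever is fully over. I handed the job in at about 26 s; it returned no verdict.

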